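# Load the leaf drill jig and close it

## Task

Load the drill jig: take the short thick hardwood blank from the bench on the right, lay it in the flared mouth between the guide rails and push it lengthwise until it is fully home against the end stop. Then swing the open aluminium leaf over by its handle bar and lower it gently, without letting it drop, until it lies fully down over the blank. Leave the other offcut and the sanding block where they lie.

Things in the scene. Friction and masses are not known exactly. Their poses are not given: they have to be found in the camera images.
- jig: drill jig, fixed to the bench: plywood base 250 x 152 mm, 15 mm thick, with hardwood rails, an end-stop block and a hinged aluminium leaf. Origin on the bench under the middle of the hinge line; x is the push direction (from the open mouth towards end stop and hinge), y lies along the hinge, z up. The base reaches from x = -215 to +35 mm. Position and yaw vary
- nest (a point): upper face of the jig's base, where the middle of the blank's underside lies when it is home: jig (-75, 0, 15) mm, axes as the jig. The end stop's face is 45 mm further on, at jig x = -30. The last 45 mm before the stop lie between parallel cheeks 43 mm apart and 20 mm high above the base; before these the guide rails, as high, flare out
- mouth (a point): upper face of the jig's base, middle of the mouth of the flared rails: jig (-121, 0, 15) mm, axes as the jig. The rails narrow from 76 mm apart here to 43 mm within 46 mm. In front of it (jig x = -215 to -121) the base is a flat apron to lay the blank on. Two steel pins, 13 mm thick, 38 mm high above the base, stand beside the mouth at jig (-119, +-66)
- leaf (a joint): hinge of the leaf in rad: 0 = down, level on its pins; pi/2 = upright; 1.95 = leaning back on its open rest. It starts leaning back at 1.70 to 1.85 and stays there. The hinge's friction (0.08 Nm) is too little to hold the leaf below about 1.25 rad: let go there, it falls shut. The leaf weighs 0.36 kg, centre of mass about 75 mm from the hinge
- leaf_hinge (a point): middle of the hinge axis, jig (0, 0, 57) mm; the axis runs along jig y
- leaf_bar (a point): middle of the leaf's handle bar: steel, 10 mm thick, parallel to the hinge, straight for 76 mm; with the leaf at angle q it is at jig (-178 cos q, 0, 57 + 178 sin q) mm. Between bar and leaf edge is a gap of 43 mm, so fingers can straddle the bar from above at every angle if not opened wide. The leaf plate is 144 mm wide, 8 mm thick, its underside 53 mm above the bench when down
- blank: the hardwood blank, a rectangular offcut 40 wide (its x) x 90 long (its y) x 35 mm high (z), about 0.07 kg; origin at the middle of its underside, lying loose on the bench. Either end may go first. It lies right of the jig; a block 160 mm high stands about 50 mm or more beyond it and the vice to its right, so come down from above and lift it 200 mm before turning
- long_offcut: bystander: a longer, thinner hardwood offcut 30 (x) x 160 (y) x 30 mm, loose; origin at the middle of its underside
- sanding_block: bystander: a sanding block wrapped in abrasive paper, 46 (x) x 70 (y) x 23 mm, loose; origin at the middle of its underside
- leaf_lip (a point): middle of the lower edge of the lip, 44 mm wide and 6 mm thick, that hangs 21 mm below the underside of the leaf's front edge. With the leaf down it is at jig (-127, 0, 32) mm and stands 4 mm behind a blank that is home; a blank left further out keeps the leaf from closing

How it is judged:
On the way:
1. the blank is fully home between the cheeks, against the end stop, with the leaf still open (x of blank in the frame of nest between -0.004 and 0.003 m and y of blank in the frame of nest between -0.004 and 0.004 m and z of blank in the frame of nest below 0.004 m and angle between the y axis of blank and the x axis of nest, either way round below 0.09 rad and value of joint leaf above 1.3 rad), for 0.2 s.
At the end, for the whole second after the job is handed in: the leaf is fully down (within 0.03 rad) and at rest; the blank lies flat under it between the cheeks (4 mm sideways, 0.09 rad), within 6 mm of the end stop (value of joint leaf below 0.03 rad and velocity of joint leaf above -0.05 rad/s and x of blank in the frame of nest between -0.006 and 0.003 m and y of blank in the frame of nest between -0.004 and 0.004 m and z of blank in the frame of nest below 0.004 m and angle between the y axis of blank and the x axis of nest, either way round below 0.09 rad and linear speed of blank below 0.02 m/s); the robot touches nothing.
It fails at once if the leaf falls shut (faster than 2 rad/s in the last 0.35 rad) instead of being lowered (value of joint leaf below 0.35 rad and velocity of joint leaf below -2 rad/s).
It fails at once if the long offcut or the sanding block is moved by more than 40 mm (distance of any of long_offcut, sanding_block from where it was at the start of the episode above 0.04 m).
It also fails if it takes over 58 s, if anything falls off the work surface, if the arm or the gripper's body presses on something with over 40 N, if the wrist force passes 120 N, or if a joint passes its speed limit or range.

## Robot

A 6-joint arm with a two-finger parallel gripper is mounted at the origin on a cart in front of the work surface, level with it; the furniture and walls round the work are solid. World frame = base frame: x ahead of the robot, y to its left, z up, the work surface at z = 0. Lengths are in m, angles in rad, forces in N, time in s.
With the tool pointing down it reaches from about 0.225 to 0.875 m from the base axis. Payload 3.4 kg.
Tool frame: the origin (TCP) lies between the finger pads; the fingertips stand 19 mm ahead of it and the grasp point (between the pads) is the TCP; z points along the fingers, y is the line along which they close (so a half turn about z gives the same grasp; the last joint's range is limited). The gripper opens to 85 mm and grips with 20 to 120 N. Pads are 22 mm wide; open, the fingers measure 114 mm over their backs; the gripper's body (76 mm by 85 mm) begins 54 mm behind the grasp point. The pads swing forward as they close: fully open they stand 13 mm farther back than shut.
Start: joints at [-1.318, 0.276, 1.505, -0, 1.361, -0.121], TCP at [0.21, -0.535, 0.25] pointing down, gripper open.
Joint ranges: [-2.89, 2.89], [-0.75, 2.08], [0.22, 2.7], [-1.18, 4.32], [0.11, 2.71], [-2.7, 2.7]. Speed limits (rad/s): [2.57, 2.57, 3.14, 3.14, 3.14, 3.14].

## Interface

Orientations are given as a unit quaternion [w, x, y, z].
In Python, from rig import get_state, imaging, ticket gives the robot as it stands. The module is installed in compiled form; this text tells all that it offers.
- The arm moves only by the shell command python3 -m inch 'ROWS' [FORCE]. ROWS is JSON, a list of rows, each an object with "claw": the opening, from -1 (shut) to 1 (fully open); "travel": the shift along the world's x, y, z in units of 200 mm (1.0 is 200 mm), a list of three; "turn": the turn about the world's z in units of 180 degrees (1.0 is 180 degrees). A call has 1 to 5 rows; each row is the pose to reach, as a shift and turn from the pose commanded when the call began, turning the shorter way round; what a row does not reach only later rows make up. A row lasts 1/10 s, in which the tool goes at most 50 mm and 8.59 degrees, less where a joint would pass 70% of its speed; a pose out of reach is approached as far as the arm can. A call with a number of a shift or a turn outside -1 to 1 is refused whole. A call with a gripper value outside its range is refused whole. The fingers move at their own pace and stop on an object; FORCE is the grip in N (left out, the last holds). Time passes only in rows, so rows that repeat a pose let the fingers close. It gives the time, the measured TCP pose, the force, the opening and the grip force at its end, in the units of the state.
- get_state(): the state, without advancing time (a new reading comes with each control period).
- imaging.get_image(name): name is "scene" or "top"; returns the picture (420x560x3 uint8, red, green, blue); there is no depth.
- imaging.camera_params(name): a dict with "camera_matrix" (3x3 intrinsics, pixels), "cam_to_world" (4x4, takes a point from camera to world coordinates). Camera axes: x right, y down, z forward; pixel columns grow to the right and rows downward; lengths in m; the calibration is good to about 2 mm. A picture is of the moment at which its call begins. camera_params takes no time and is no camera call.
- ticket.sign_off(): hands the job in; it is judged then, once.
The state is a dict: "clock": time; "qpos": joint angles; "qd": joint speeds; "effort": joint torques, N m; "position": TCP position; "ee_rot": TCP orientation; "contact_force": force on the tool from outside, world axes, zero at the start; "moment": the same for the moment, N m; "width": finger opening in m; "gripper_force": force on a finger pad.
Only numpy, scipy, OpenCV 4.12 (cv2) and the standard library are available. Lean on these libraries where they do the work, as an engineer would, in place of code of your own. Each camera call takes 0.05 s, during which the arm holds its last target. There are 200 camera calls.

## Working session

There is one attempt and no reset: what is moved stays moved. The work goes in short steps, Python scripts to look and compute and a shell command to move; the robot and the scene stay as the last step left them, time stands still between calls to the robot, and variables do not carry over. Pictures are saved under pics/ and viewed, at most 10 in all, crops included, and the job is handed in when it is done.

```bash
mkdir -p pics
python3 - <<'E'
from rig import get_state, imaging
import cv2
s=get_state(); print(s)
for n in("scene","top"):
    im=imaging.get_image(n); cv2.imwrite(f"pics/{n}0.png",im[:,:,::-1]); p=imaging.camera_params(n); print(n,p)
E
```

```text
{'clock': 0.0, 'qpos': array([-1.31802278e+00,  2.76550372e-01,  1.50616156e+00, -2.98043290e-05,
        1.36068420e+00, -1.20978015e-01]), 'qd': array([ 0.00034443,  0.00033331,  0.00065697, -0.00016525,  0.00121856,
       -0.00095744]), 'effort': array([-5.93475716e-05, -4.16781735e+01, -2.45809472e+01, -2.03191494e-04,
        1.11388150e-02,  1.16901177e-06]), 'position': array([ 0.2098077 , -0.53480919,  0.2494538 ]), 'ee_rot': array([-8.98820494e-04,  9.82588499e-01,  1.85792974e-01, -7.39194650e-05]), 'contact_force': array([-1.19581065,  0.01330785,  0.48432273]), 'moment': array([ 0.01900041, -0.03425412, -0.03287746]), 'gripper_force': 0.0, 'width': 0.08506374138472224}
scene {'camera_matrix': array([[479.21910493,   0.        , 280.00688597],
       [  0.        , 479.21910493, 210.31265922],
       [  0.        ,   0.        ,   1.        ]]), 'cam_to_world': array([[-0.79986277, -0.30689374,  0.51578656,  0.07706772],
       [-0.59985072,  0.38018101, -0.70401812,  0.57935071],
       [ 0.0199665 , -0.87251283, -0.48818307,  0.57674203],
       [ 0.        ,  0.        ,  0.        ,  1.        ]])}
top {'camera_matrix': array([[494.98892978,   0.        , 277.61828673],
       [  0.        , 494.98892978, 210.31229403],
       [  0.        ,   0.        ,   1.        ]]), 'cam_to_world': array([[ 0.0559439 , -0.97530463,  0.2136613 ,  0.38067572],
       [-0.99842329, -0.05366002,  0.01647857, -0.14157287],
       [-0.00460656, -0.21424629, -0.97676881,  1.1311146 ],
       [ 0.        ,  0.        ,  0.        ,  1.        ]])}
```

View pics/scene0.png

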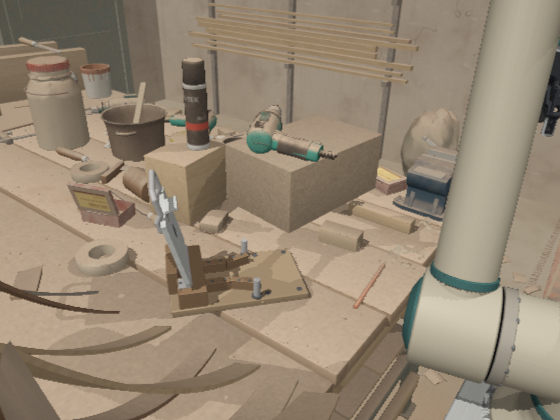

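View pics/top0.png

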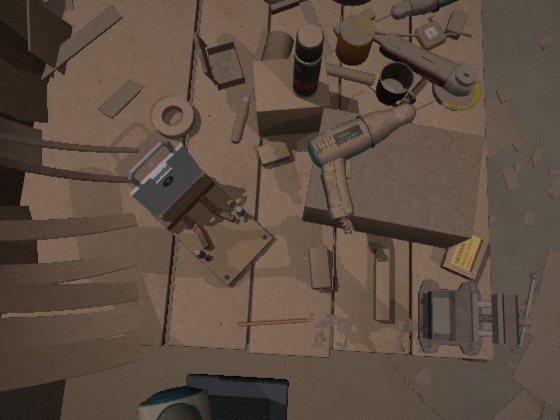

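The top view shows the jig around (200,220), with its leaf open towards the upper left. The blank is at (320,268), the long offcut at (384,284) and the sanding block at (273,152). In the scene view, the blank is at (341,235) and the jig at (230,275). I'll enlarge both views.

Run:
```python
import cv2
a=cv2.imread("pics/top0.png")[125:325,120:360]; cv2.imwrite("pics/topc.png",cv2.resize(a,None,fx=3,fy=3,interpolation=cv2.INTER_CUBIC))
a=cv2.imread("pics/scene0.png")[165:315,140:400]; cv2.imwrite("pics/scenec.png",cv2.resize(a,None,fx=3,fy=3,interpolation=cv2.INTER_CUBIC))
```

```text
(no output)
```

View pics/topc.png

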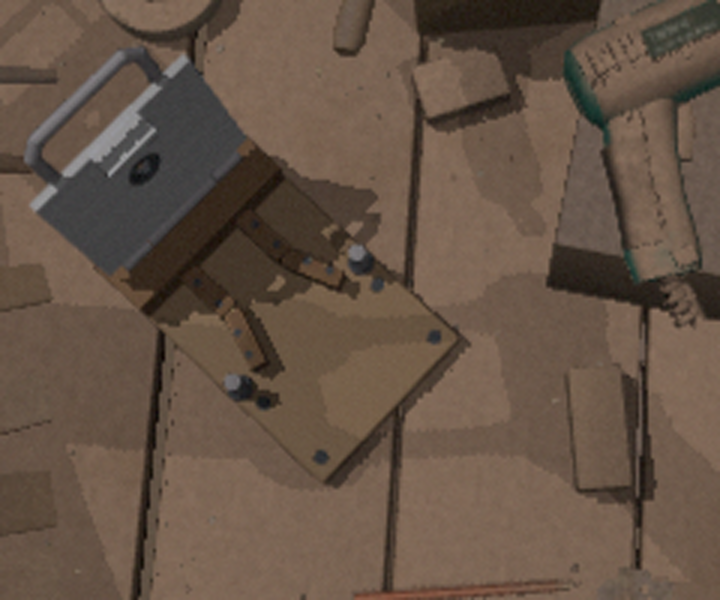

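View pics/scenec.png

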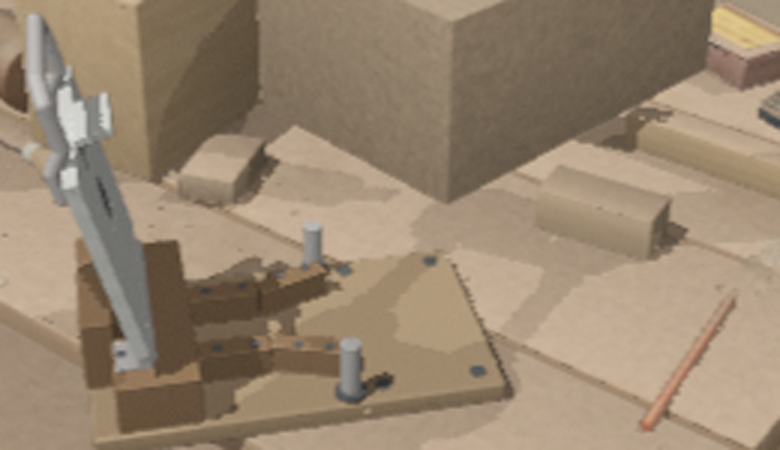

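The top crop shows the apron corners at (460,340) and (326,478), the pin tops at (357,253) and (237,381), and the top face of the blank from (568,370) to (632,486). The scene crop shows the pin tops at (312,228) and (350,343), and the blank at (538..670,167..255). Next I'll triangulate and fit.

```bash
cat > h.py <<'E'
import numpy as np
from rig import imaging
P={n:imaging.camera_params(n) for n in("scene","top")}
OFF={"top":(120,125),"scene":(140,165)}
def ray(n,c,crop=True):
    c=np.array(c,float)
    if crop: c=(c+.5)/3-.5+OFF[n]
    T=P[n]["cam_to_world"]; d=T[:3,:3]@np.linalg.solve(P[n]["camera_matrix"],[*c,1]); return T[:3,3],d/np.linalg.norm(d)
def plane(n,c,z,crop=True):
    o,d=ray(n,c,crop); return o+d*(z-o[2])/d[2]
def tri(ct,cs,crop=True):
    A=np.zeros((3,3));b=np.zeros(3);R=[ray("top",ct,crop),ray("scene",cs,crop)]
    for o,d in R: M=np.eye(3)-np.outer(d,d);A+=M;b+=M@o
    p=np.linalg.solve(A,b); return p,[np.linalg.norm(np.cross(p-o,d)) for o,d in R][0]*2
E
python3 - <<'E'
from h import *
np.set_printoptions(precision=4,suppress=True)
for n,a,b in [("pinR",(357,250),(312,226)),("pinL",(236,380),(350,342)),("apR",(463,339),(443,251)),("apL",(327,478),(506,388)),
 ("b far-left",(568,370),(538,188)),("b far-right",(618,366),(562,167)),("b near-right",(631,484),(671,203)),("b near-left",(578,490),(655,222)),
 ("barR",(122,55),(37,18)),("barL",(35,150),(35,152))]: print(n,*tri(a,b))
print([plane("top",c,.035)[:2] for c in [(568,370),(618,366),(631,484),(578,490)]])
print("jig corners z15",plane("top",(461,339),.015),plane("top",(326,477),.015),"pins z53",plane("top",(357,250),.053),plane("top",(236,380),.053), "scene pins",plane("scene",(312,226),.053),plane("scene",(350,342),.053))
E
```

```text
pinR [ 0.6175 -0.036   0.0497] 0.00039777209022367506
pinL [0.5161 0.046  0.0492] 0.001377200747509602
apR [ 0.5633 -0.117   0.0093] 0.0039355715787745965
apL [ 0.4497 -0.0224  0.0046] 0.0028854745447642154
b far-left [ 0.539  -0.1977  0.0328] 0.0005885996889494008
b far-right [ 0.5431 -0.2353  0.0321] 0.0017050230165112936
b near-right [ 0.4571 -0.2482  0.0274] 0.0011424473087586207
b near-left [ 0.4499 -0.2092  0.0335] 0.0017560603585416174
barR [0.6977 0.1063 0.2302] 0.00017134453278926903
barL [0.6403 0.1654 0.1902] 0.006074723656583306
[array([ 0.5384, -0.1977]), array([ 0.5435, -0.2347]), array([ 0.4571, -0.2473]), array([ 0.4506, -0.2088])]
jig corners z15 [ 0.5605 -0.1166  0.015 ] [ 0.451  -0.0221  0.015 ] pins z53 [ 0.617  -0.0362  0.053 ] [0.5151 0.045  0.053 ] scene pins [ 0.614  -0.0323  0.053 ] [0.5137 0.05   0.053 ]
```

Everything agrees with the sizes given in the text:

| Thing | Position (m) | Yaw | Check |
|---|---|---|---|
| Blank | (0.497, -0.222) | 7.7° | 88 x 38 mm measured, top at about 33 mm |
| Jig origin | (0.641, 0.097) | 50.8° | pins 130 mm apart |

Now I'll move above the blank.

```bash
python3 -m inch '[{"claw":1,"travel":[0.72,0.78,0],"turn":-0.076},{"claw":1,"travel":[0.72,0.78,0],"turn":-0.076},{"claw":1,"travel":[0.72,0.78,0],"turn":-0.076},{"claw":1,"travel":[0.72,0.78,0],"turn":-0.076},{"claw":1,"travel":[0.72,0.78,0],"turn":-0.076}]' 40
python3 -m inch '[{"claw":1,"travel":[0.716,0.784,0],"turn":0},{"claw":1,"travel":[0.716,0.784,0],"turn":0},{"claw":1,"travel":[0.716,0.784,0],"turn":0},{"claw":1,"travel":[0.716,0.784,0],"turn":0},{"claw":1,"travel":[0.716,0.784,0],"turn":0}]'
python3 -m inch '[{"claw":1,"travel":[0,0,0],"turn":0},{"claw":1,"travel":[0,0,0],"turn":0}]'
```

```text
clock: 0.6
position: [0.3561, -0.3753, 0.2501]
ee_rot: [-0.001, 0.998, 0.069, 0.001]
contact_force: [-0.7, -0.5, 0.4]
width: 0.0853
gripper_force: 0.0
clock: 1.1
position: [0.4996, -0.2193, 0.25]
ee_rot: [-0.001, 0.998, 0.07, 0.001]
contact_force: [-1.0, -0.4, -0.6]
width: 0.0856
gripper_force: 0.0
clock: 1.3
position: [0.4964, -0.2235, 0.25]
ee_rot: [0.0, 0.998, 0.067, -0.001]
contact_force: [-0.1, 0.2, 0.1]
width: 0.0852
gripper_force: 0.0
```

```bash
python3 -m inch '[{"claw":1,"travel":[0,0.005,-0.25],"turn":0},{"claw":1,"travel":[0,0.005,-0.5],"turn":0},{"claw":1,"travel":[0,0.005,-0.75],"turn":0},{"claw":1,"travel":[0,0.005,-0.9],"turn":0},{"claw":1,"travel":[0,0.005,-1],"turn":0}]'
python3 -m inch '[{"claw":1,"travel":[0,0,-0.06],"turn":0},{"claw":1,"travel":[0,0,-0.1],"turn":0},{"claw":1,"travel":[0,0,-0.1],"turn":0}]'
python3 -m inch '[{"claw":-0.3,"travel":[0,0,0],"turn":0},{"claw":-0.3,"travel":[0,0,0],"turn":0},{"claw":-0.3,"travel":[0,0,0],"turn":0},{"claw":-0.3,"travel":[0,0,0],"turn":0},{"claw":-0.3,"travel":[0,0,0],"turn":0}]' 40
```

```text
clock: 1.8
position: [0.4941, -0.2227, 0.0476]
ee_rot: [-0.001, 0.998, 0.066, -0.002]
contact_force: [0.5, -0.5, 0.2]
width: 0.0852
gripper_force: 0.0
clock: 2.1
position: [0.4966, -0.2223, 0.03]
ee_rot: [-0.0, 0.998, 0.067, -0.0]
contact_force: [1.0, 0.4, 0.3]
width: 0.0857
gripper_force: 0.0
clock: 2.6
position: [0.4979, -0.2218, 0.0314]
ee_rot: [0.001, 0.998, 0.068, 0.001]
contact_force: [-0.8, 0.6, 5.6]
width: 0.0393
gripper_force: 42.4
```

```bash
python3 -m inch '[{"claw":-0.3,"travel":[0,0,0.15],"turn":0},{"claw":-0.3,"travel":[0,0,0.4],"turn":0},{"claw":-0.3,"travel":[0,0,0.65],"turn":0},{"claw":-0.3,"travel":[0,0,0.9],"turn":0},{"claw":-0.3,"travel":[0,0,1],"turn":0}]'
python3 -m inch '[{"claw":-0.3,"travel":[0.03,0.1,0],"turn":0.03},{"claw":-0.3,"travel":[0.08,0.3,0],"turn":0.07},{"claw":-0.3,"travel":[0.13,0.5,0],"turn":0.11},{"claw":-0.3,"travel":[0.18,0.7,0],"turn":0.15},{"claw":-0.3,"travel":[0.2,0.85,0],"turn":0.19}]'
python3 -m inch '[{"claw":-0.3,"travel":[0.035,0.15,0],"turn":0.03},{"claw":-0.3,"travel":[0.035,0.15,0],"turn":0.049},{"claw":-0.3,"travel":[0.035,0.15,0],"turn":0.049},{"claw":-0.3,"travel":[0.035,0.15,0],"turn":0.049}]'
python3 - <<'E'
from rig import imaging
import cv2
a=imaging.get_image("top")[125:325,120:360,::-1]; b=imaging.get_image("scene")[125:325,140:380,::-1]
cv2.imwrite("pics/c1.png",cv2.hconcat([cv2.resize(x,(400,333)) for x in (a,b)]))
E
```

```text
clock: 3.1
position: [0.499, -0.2224, 0.2358]
ee_rot: [0.003, 0.998, 0.068, 0.004]
contact_force: [0.9, -0.3, -1.3]
width: 0.0391
gripper_force: 41.6
clock: 3.6
position: [0.5374, -0.0491, 0.2302]
ee_rot: [-0.0, 0.933, 0.361, 0.0]
contact_force: [0.8, -1.0, -1.0]
width: 0.0391
gripper_force: 41.6
clock: 4.0
position: [0.5439, -0.0216, 0.2302]
ee_rot: [0.0, 0.904, 0.428, -0.0]
contact_force: [0.3, 0.2, -0.3]
width: 0.0393
gripper_force: 41.6
```

View pics/c1.png

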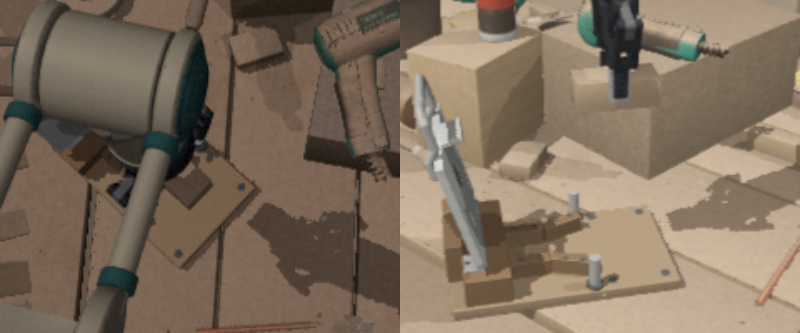

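The blank is gripped level and is above the apron. Lowering it now.

```bash
python3 -m inch '[{"claw":-0.3,"travel":[0,0,-0.2],"turn":0},{"claw":-0.3,"travel":[0,0,-0.45],"turn":0},{"claw":-0.3,"travel":[0,0,-0.65],"turn":0},{"claw":-0.3,"travel":[0,0,-0.8],"turn":0},{"claw":-0.3,"travel":[0,0,-0.8],"turn":0}]'
python3 -m inch '[{"claw":-0.3,"travel":[0,0,-0.06],"turn":0},{"claw":-0.3,"travel":[0,0,-0.1],"turn":0},{"claw":-0.3,"travel":[0,0,-0.11],"turn":0},{"claw":-0.3,"travel":[0,0,-0.11],"turn":0}]'
python3 -m inch '[{"claw":0.4,"travel":[0,0,0],"turn":0},{"claw":0.4,"travel":[0,0,0],"turn":0},{"claw":0.4,"travel":[0,0,0.2],"turn":0},{"claw":0.4,"travel":[0,0,0.35],"turn":0},{"claw":0.4,"travel":[0,0,0.35],"turn":0}]'
```

```text
clock: 4.6
position: [0.5406, -0.0218, 0.0664]
ee_rot: [-0.003, 0.904, 0.428, -0.004]
contact_force: [-0.9, -0.2, -0.2]
width: 0.0393
gripper_force: 41.6
clock: 5.0
position: [0.5446, -0.0216, 0.0489]
ee_rot: [0.0, 0.904, 0.429, 0.0]
contact_force: [0.2, 0.3, -0.9]
width: 0.0392
gripper_force: 41.6
clock: 5.5
position: [0.5475, -0.022, 0.123]
ee_rot: [0.003, 0.903, 0.429, 0.004]
contact_force: [-0.2, -0.3, 0.3]
width: 0.0596
gripper_force: 0.0
```

```bash
python3 -m inch '[{"claw":-1,"travel":[-0.1,-0.13,0],"turn":0},{"claw":-1,"travel":[-0.21,-0.256,0],"turn":0},{"claw":-1,"travel":[-0.21,-0.256,0],"turn":0},{"claw":-1,"travel":[-0.21,-0.256,0],"turn":0},{"claw":-1,"travel":[-0.21,-0.256,0],"turn":0}]'
python3 -m inch '[{"claw":-1,"travel":[0,0,0],"turn":0},{"claw":-1,"travel":[0,0,-0.15],"turn":0},{"claw":-1,"travel":[0,0,-0.3],"turn":0},{"claw":-1,"travel":[0,0,-0.36],"turn":0},{"claw":-1,"travel":[0,0,-0.36],"turn":0}]'
python3 - <<'E'
from rig import imaging,get_state
import cv2
print(get_state()["position"])
a=imaging.get_image("top")[175:295,140:300,::-1]; b=imaging.get_image("scene")[205:325,160:320,::-1]
cv2.imwrite("pics/c2.png",cv2.hconcat([cv2.resize(x,(400,300)) for x in (a,b)]))
E
```

```text
clock: 6.0
position: [0.5028, -0.0724, 0.1183]
ee_rot: [0.0, 0.904, 0.429, 0.0]
contact_force: [0.5, 0.7, 0.0]
width: 0.0001
gripper_force: 0.0
clock: 6.5
position: [0.5012, -0.072, 0.0447]
ee_rot: [-0.001, 0.903, 0.429, -0.002]
contact_force: [-0.5, 0.4, 0.4]
width: -0.0001
gripper_force: 0.0
[ 0.50115492 -0.0719569   0.04469943]
```

View pics/c2.png

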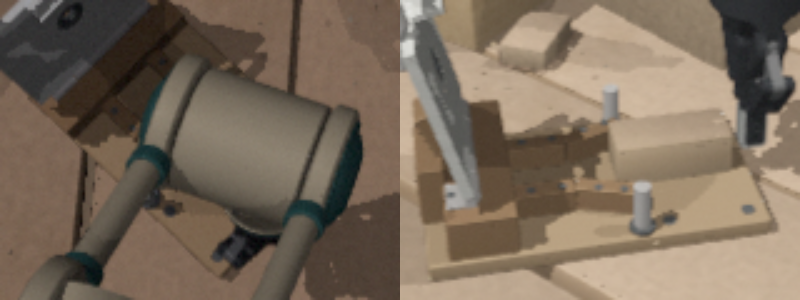

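The blank is flat on the apron with its nose in the mouth, and the closed fingers are right behind it. Pushing now.

```bash
python3 -m inch '[{"claw":-1,"travel":[0.04,0.05,0],"turn":0},{"claw":-1,"travel":[0.08,0.1,0],"turn":0},{"claw":-1,"travel":[0.12,0.15,0],"turn":0},{"claw":-1,"travel":[0.15,0.184,0],"turn":0},{"claw":-1,"travel":[0.15,0.184,0],"turn":0}]'
python3 -m inch '[{"claw":-1,"travel":[0.03,0.036,0],"turn":0},{"claw":-1,"travel":[0.06,0.073,0],"turn":0},{"claw":-1,"travel":[0.08,0.097,0],"turn":0},{"claw":-1,"travel":[0.08,0.097,0],"turn":0}]'
python3 -m inch '[{"claw":-1,"travel":[0.01,0.012,0],"turn":0},{"claw":-1,"travel":[0.016,0.019,0],"turn":0},{"claw":-1,"travel":[0.016,0.019,0],"turn":0}]'
```

```text
clock: 7.1
position: [0.5336, -0.0347, 0.0466]
ee_rot: [0.0, 0.903, 0.429, 0.001]
contact_force: [0.5, 0.2, 0.1]
width: -0.0005
gripper_force: 0.0
clock: 7.5
position: [0.549, -0.0159, 0.0463]
ee_rot: [0.0, 0.903, 0.429, 0.0]
contact_force: [0.4, -1.0, 0.2]
width: 0.0002
gripper_force: 0.0
clock: 7.8
position: [0.5515, -0.0127, 0.0463]
ee_rot: [0.0, 0.904, 0.429, 0.0]
contact_force: [-0.2, -0.4, -0.1]
width: -0.0003
gripper_force: 0.0
```

```bash
for i in 1 ; do python3 -m inch '[{"claw":-1,"travel":[0.013,0.0155,0],"turn":0},{"claw":-1,"travel":[0.02,0.025,0],"turn":0},{"claw":-1,"travel":[0.02,0.025,0],"turn":0}]'|grep -E "pos|cont"; python3 -m inch '[{"claw":-1,"travel":[0.006,0.008,0],"turn":0},{"claw":-1,"travel":[0.006,0.008,0],"turn":0}]'|grep -E "pos|cont"; python3 -m inch '[{"claw":-1,"travel":[0.006,0.008,0],"turn":0},{"claw":-1,"travel":[0.006,0.008,0],"turn":0}]'|grep -E "pos|cont"; done
python3 - <<'E'
from rig import imaging
import cv2
b=imaging.get_image("scene")[205:325,160:320,::-1]
cv2.imwrite("pics/c3.png",cv2.resize(b,(640,480),interpolation=cv2.INTER_CUBIC))
E
```

```text
position: [0.5551, -0.0076, 0.0463]
contact_force: [-1.7, -0.3, -0.2]
position: [0.5563, -0.006, 0.0462]
contact_force: [-1.4, -0.6, -0.2]
position: [0.5573, -0.0045, 0.0462]
contact_force: [-2.7, -1.5, 1.3]
```

View pics/c3.png

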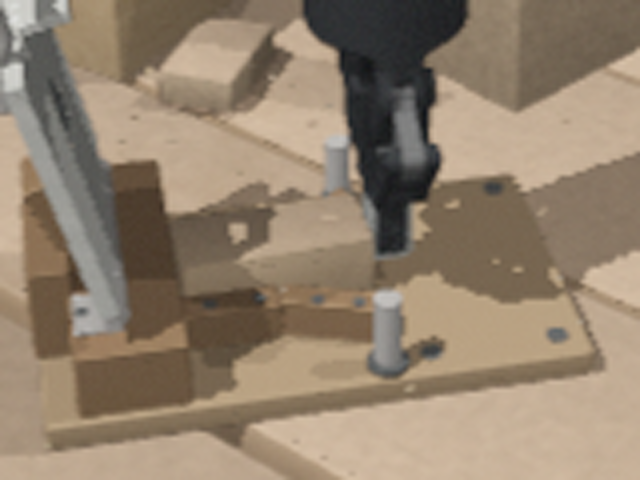

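The blank is between the rails, its rear end level with the pins. There is only light force (3 N), so I'll keep going in small steps until the stop pushes back.

```bash
python3 -m inch '[{"claw":-1,"travel":[0.006,0.008,0],"turn":0},{"claw":-1,"travel":[0.006,0.008,0],"turn":0}]'|grep -E "pos|cont"; python3 -m inch '[{"claw":-1,"travel":[0.006,0.008,0],"turn":0},{"claw":-1,"travel":[0.006,0.008,0],"turn":0}]'|grep -E "pos|cont"
```

```text
position: [0.5573, -0.0041, 0.0462]
contact_force: [-5.4, -4.7, 3.2]
position: [0.5572, -0.0037, 0.0462]
contact_force: [-8.4, -10.5, 5.4]
```

```bash
python3 -m inch '[{"claw":-1,"travel":[0.006,0.008,0],"turn":0},{"claw":-1,"travel":[0.006,0.008,0],"turn":0},{"claw":-1,"travel":[0.006,0.008,0],"turn":0}]'|grep -E "pos|cont"
python3 -m inch '[{"claw":-1,"travel":[-0.1,-0.12,0],"turn":0},{"claw":-1,"travel":[-0.15,-0.18,0.1],"turn":0},{"claw":-1,"travel":[-0.15,-0.18,0.35],"turn":0},{"claw":-1,"travel":[-0.15,-0.18,0.6],"turn":0},{"claw":-1,"travel":[-0.15,-0.18,0.85],"turn":0}]'
python3 -m inch '[{"claw":-1,"travel":[-0.25,-0.25,0.2],"turn":0},{"claw":-1,"travel":[-0.5,-0.5,0.2],"turn":0},{"claw":-1,"travel":[-0.5,-0.5,0.2],"turn":0},{"claw":-1,"travel":[-0.5,-0.5,0.2],"turn":0}]'
python3 - <<'E'
from rig import imaging
import cv2
a=imaging.get_image("top");b=imaging.get_image("scene")
cv2.imwrite("pics/t4f.png",a[:,:,::-1]);cv2.imwrite("pics/s4f.png",b[:,:,::-1])
a=a[165:285,160:260,::-1]; b=b[165:315,140:265,::-1]
cv2.imwrite("pics/c4.png",cv2.hconcat([cv2.resize(x,(400,480),interpolation=cv2.INTER_CUBIC) for x in (a,b)]))
E
```

```text
position: [0.5569, -0.0033, 0.0462]
contact_force: [-11.2, -13.1, 8.9]
clock: 9.75
position: [0.5322, -0.0357, 0.2185]
ee_rot: [0.0, 0.904, 0.428, 0.001]
contact_force: [1.1, -1.2, 0.1]
width: -0.0002
gripper_force: 0.0
clock: 10.15
position: [0.4294, -0.1391, 0.2581]
ee_rot: [0.002, 0.905, 0.426, 0.0]
contact_force: [0.4, 0.5, -0.5]
width: -0.0001
gripper_force: 0.0
```

View pics/c4.png

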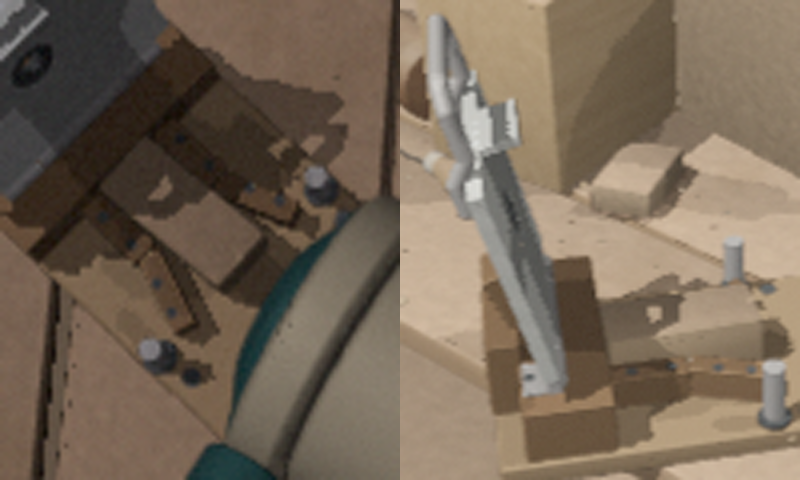

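The blank sits between the cheeks, in line with them and with its rear on the pin line. The fingers stalled at jig x = -131, as expected for a blank against the stop. Next I'll find the leaf bar from the top-view rays and check it in the scene view.

Run:
```python
from h import *
from rig import get_state
np.set_printoptions(precision=4,suppress=True)
s=get_state(); print(s["position"],s["qpos"])
O=np.array([.641,.097,0]);a=np.deg2rad(50.8);J=np.array([[np.cos(a),-np.sin(a),0],[np.sin(a),np.cos(a),0],[0,0,1]])
bar=lambda q,y:O+J@[-.178*np.cos(q),y,.057+.178*np.sin(q)]
def proj(n,p):
    T=np.linalg.inv(P[n]["cam_to_world"]);c=P[n]["camera_matrix"]@(T[:3,:3]@p+T[:3,3]);return (c[:2]/c[2]-OFF[n]+.5)*3-.5
for q in(1.7,1.75,1.8,1.85): print(q,bar(q,0),"top",proj("top",bar(q,-.038)),proj("top",bar(q,.038)),"scene",proj("scene",bar(q,-.038)),proj("scene",bar(q,.038)))
for n,pts in (("top",[(42,130),(77,96),(112,62)]),("scene",[(37,25)])):
  for c in pts:
    for z in (.230,.234): print(n,c,J.T@(plane(n,c,z)-O))
```

```text
[ 0.432  -0.1364  0.2571] [-0.4607  0.0841  1.7342  0.0013  1.3198  0.2268]
1.7 [0.6555 0.1148 0.2335] top [142.8012  73.3341] [ 57.1148 158.2629] scene [72.5522 10.0188] [77.7205 67.9675]
1.75 [0.6611 0.1216 0.2321] top [133.5629  65.2415] [ 48.0012 149.8294] scene [57.0787 13.4499] [60.9479 71.7851]
1.8 [0.6666 0.1283 0.2303] top [124.6231  57.5089] [ 39.2271 141.725 ] scene [41.7834 17.5788] [44.3635 76.3428]
1.85 [0.672  0.135  0.2281] top [116.0129  50.1621] [ 30.8224 133.9775] scene [26.7183 22.3943] [28.0249 81.6281]
top (42, 130) [0.0449 0.0314 0.23  ]
top (42, 130) [0.0431 0.0315 0.234 ]
top (77, 96) [0.0446 0.0006 0.23  ]
top (77, 96) [0.0429 0.0009 0.234 ]
top (112, 62) [ 0.0444 -0.0304  0.23  ]
top (112, 62) [ 0.0427 -0.0301  0.234 ]
scene (37, 25) [ 0.0433 -0.029   0.23  ]
scene (37, 25) [ 0.043  -0.0201  0.234 ]
```

Both views give q = 1.815, with the bar's middle at (0.668, 0.130, 0.230). Moving above it with a quarter turn.

```bash
python3 -m inch '[{"claw":-0.15,"travel":[0,0,0.2],"turn":0.04},{"claw":-0.15,"travel":[0.1,0.12,0.31],"turn":0.08},{"claw":-0.15,"travel":[0.25,0.28,0.31],"turn":0.12},{"claw":-0.15,"travel":[0.4,0.44,0.31],"turn":0.16},{"claw":-0.15,"travel":[0.5,0.55,0.31],"turn":0.2}]' 22
python3 -m inch '[{"claw":-0.15,"travel":[0.1,0.12,0],"turn":0.04},{"claw":-0.15,"travel":[0.25,0.28,0],"turn":0.08},{"claw":-0.15,"travel":[0.4,0.44,0],"turn":0.12},{"claw":-0.15,"travel":[0.5,0.6,0],"turn":0.16},{"claw":-0.15,"travel":[0.5,0.6,0],"turn":0.2}]'
python3 -m inch '[{"claw":-0.15,"travel":[0.1,0.1,0],"turn":0.04},{"claw":-0.15,"travel":[0.18,0.18,0],"turn":0.08},{"claw":-0.15,"travel":[0.18,0.18,0],"turn":0.1},{"claw":-0.15,"travel":[0.18,0.18,0],"turn":0.1},{"claw":-0.15,"travel":[0.18,0.18,0],"turn":0.1}]'
```

```text
clock: 10.75
position: [0.5344, -0.0219, 0.318]
ee_rot: [0.0, 0.724, 0.69, 0.001]
contact_force: [-0.3, -0.2, -0.2]
width: 0.0362
gripper_force: 0.0
clock: 11.25
position: [0.6346, 0.101, 0.3161]
ee_rot: [-0.001, 0.474, 0.881, 0.002]
contact_force: [-0.9, -0.8, 0.3]
width: 0.0365
gripper_force: 0.0
clock: 11.75
position: [0.6676, 0.1318, 0.3175]
ee_rot: [-0.0, 0.336, 0.942, 0.0]
contact_force: [-1.0, 0.3, -0.0]
width: 0.0363
gripper_force: 0.0
```

```bash
python3 -m inch '[{"claw":-0.15,"travel":[0,-0.008,-0.12],"turn":0},{"claw":-0.15,"travel":[0,-0.008,-0.25],"turn":0},{"claw":-0.15,"travel":[0,-0.008,-0.36],"turn":0},{"claw":-0.15,"travel":[0,-0.008,-0.43],"turn":0},{"claw":-0.15,"travel":[0,-0.008,-0.43],"turn":0}]'
python3 -m inch '[{"claw":-0.9,"travel":[0,0,0],"turn":0},{"claw":-0.9,"travel":[0,0,0],"turn":0},{"claw":-0.9,"travel":[0,0,0],"turn":0},{"claw":-0.9,"travel":[0,0,0],"turn":0},{"claw":-0.9,"travel":[0,0,0],"turn":0}]' 22
```

```text
clock: 12.25
position: [0.6659, 0.1288, 0.2298]
ee_rot: [-0.002, 0.336, 0.942, -0.001]
contact_force: [0.1, -0.3, 0.3]
width: 0.0365
gripper_force: 0.0
clock: 12.75
position: [0.6681, 0.1289, 0.2338]
ee_rot: [0.001, 0.336, 0.942, 0.001]
contact_force: [0.4, 1.6, 3.8]
width: 0.0087
gripper_force: 22.1
```

The bar is gripped (8.7 mm opening, 22 N). Working out the arc.

```bash
python3 -c "
import numpy as np
q=np.linspace(1.815,0,21);c=np.cos(q);s=np.sin(q)
for k in range(4):
  i=5*k
  for j in range(i+1,i+6):
    d=-.178*(c[j]-c[i])/.2; print(round(q[j],2),round(d*.632,3),round(d*.775,3),round(.178*(s[j]-s[i])/.2,3))
"
```

```text
1.72 -0.05 -0.061 0.016
1.63 -0.101 -0.124 0.025
1.54 -0.152 -0.186 0.026
1.45 -0.203 -0.249 0.02
1.36 -0.253 -0.31 0.007
1.27 -0.049 -0.061 -0.02
1.18 -0.097 -0.119 -0.048
1.09 -0.144 -0.176 -0.082
1.0 -0.188 -0.23 -0.122
0.91 -0.229 -0.281 -0.169
0.82 -0.039 -0.048 -0.053
0.73 -0.074 -0.091 -0.11
0.64 -0.106 -0.131 -0.173
0.54 -0.135 -0.165 -0.24
0.45 -0.159 -0.195 -0.311
0.36 -0.02 -0.025 -0.074
0.27 -0.036 -0.044 -0.151
0.18 -0.048 -0.058 -0.229
0.09 -0.055 -0.067 -0.309
0.0 -0.057 -0.07 -0.39
```

```bash
python3 -m inch '[{"claw":-0.9,"travel":[-0.05,-0.061,0.016],"turn":0},{"claw":-0.9,"travel":[-0.101,-0.124,0.025],"turn":0},{"claw":-0.9,"travel":[-0.152,-0.186,0.026],"turn":0},{"claw":-0.9,"travel":[-0.203,-0.249,0.02],"turn":0},{"claw":-0.9,"travel":[-0.253,-0.31,0.007],"turn":0}]'
python3 -m inch '[{"claw":-0.9,"travel":[0,0,0],"turn":0}]'
```

```text
clock: 13.25
position: [0.6154, 0.0651, 0.2336]
ee_rot: [-0.0, 0.336, 0.942, -0.0]
contact_force: [2.1, 0.1, -1.3]
width: 0.0093
gripper_force: 22.0
clock: 13.35
position: [0.6144, 0.0638, 0.2334]
ee_rot: [-0.001, 0.337, 0.942, -0.002]
contact_force: [0.2, -2.0, 2.3]
width: 0.0087
gripper_force: 22.5
```

```bash
python3 -m inch '[{"claw":-0.9,"travel":[-0.049,-0.061,-0.02],"turn":0},{"claw":-0.9,"travel":[-0.097,-0.119,-0.048],"turn":0},{"claw":-0.9,"travel":[-0.144,-0.176,-0.082],"turn":0},{"claw":-0.9,"travel":[-0.188,-0.23,-0.122],"turn":0},{"claw":-0.9,"travel":[-0.229,-0.281,-0.169],"turn":0}]'
python3 -m inch '[{"claw":-0.9,"travel":[0,0,0],"turn":0},{"claw":-0.9,"travel":[0,0,0],"turn":0}]'
```

```text
clock: 13.85
position: [0.5702, 0.0104, 0.1994]
ee_rot: [-0.0, 0.336, 0.942, 0.0]
contact_force: [1.9, 0.9, -1.9]
width: 0.0088
gripper_force: 21.7
clock: 14.05
position: [0.5702, 0.0103, 0.1995]
ee_rot: [-0.001, 0.336, 0.942, -0.0]
contact_force: [-0.2, -0.3, -0.1]
width: 0.009
gripper_force: 22.3
```

```bash
python3 -m inch '[{"claw":-0.9,"travel":[-0.039,-0.048,-0.053],"turn":0},{"claw":-0.9,"travel":[-0.074,-0.091,-0.11],"turn":0},{"claw":-0.9,"travel":[-0.106,-0.131,-0.173],"turn":0},{"claw":-0.9,"travel":[-0.135,-0.165,-0.24],"turn":0},{"claw":-0.9,"travel":[-0.159,-0.195,-0.311],"turn":0}]'
python3 -m inch '[{"claw":-0.9,"travel":[0,0,0],"turn":0},{"claw":-0.9,"travel":[0,0,0],"turn":0}]'
```

```text
clock: 14.55
position: [0.5394, -0.0274, 0.1378]
ee_rot: [-0.0, 0.336, 0.942, 0.001]
contact_force: [-0.0, 2.0, -2.3]
width: 0.009
gripper_force: 21.9
clock: 14.75
position: [0.5393, -0.0274, 0.1378]
ee_rot: [-0.001, 0.336, 0.942, 0.001]
contact_force: [0.8, 3.2, -3.6]
width: 0.0089
gripper_force: 21.8
```

Now the last 0.45 rad, slowly.

```bash
python3 -m inch '[{"claw":-0.9,"travel":[-0.02,-0.025,-0.074],"turn":0},{"claw":-0.9,"travel":[-0.036,-0.044,-0.151],"turn":0},{"claw":-0.9,"travel":[-0.048,-0.058,-0.229],"turn":0},{"claw":-0.9,"travel":[-0.055,-0.067,-0.309],"turn":0},{"claw":-0.9,"travel":[-0.055,-0.067,-0.309],"turn":0}]'
python3 -m inch '[{"claw":-0.9,"travel":[0,0,-0.04],"turn":0},{"claw":-0.9,"travel":[0,0,-0.08],"turn":0},{"claw":-0.9,"travel":[0,0,-0.1],"turn":0},{"claw":-0.9,"travel":[0,0,-0.1],"turn":0}]'
```

```text
clock: 15.25
position: [0.529, -0.0399, 0.0753]
ee_rot: [-0.0, 0.336, 0.942, 0.002]
contact_force: [1.7, 6.7, -1.6]
width: 0.0093
gripper_force: 21.6
clock: 15.65
position: [0.5303, -0.0413, 0.06]
ee_rot: [0.002, 0.336, 0.942, 0.001]
contact_force: [-3.5, 3.7, 19.9]
width: 0.0087
gripper_force: 25.5
```

The leaf is seated: 20 N upward with the bar at about 57 mm. Releasing and lifting away.

```bash
python3 -m inch '[{"claw":-0.9,"travel":[0,0,0.02],"turn":0},{"claw":-0.4,"travel":[0,0,0.02],"turn":0},{"claw":-0.4,"travel":[0,0,0.02],"turn":0},{"claw":-0.4,"travel":[0,0,0.02],"turn":0}]'
python3 -m inch '[{"claw":-0.4,"travel":[0,0,0.1],"turn":0},{"claw":-0.4,"travel":[0,0,0.25],"turn":0},{"claw":-0.4,"travel":[0,0,0.5],"turn":0},{"claw":-0.4,"travel":[0,0,0.75],"turn":0},{"claw":-0.4,"travel":[0,0,1],"turn":0}]'
python3 -m inch '[{"claw":-0.4,"travel":[-0.25,-0.25,0],"turn":0},{"claw":-0.4,"travel":[-0.5,-0.5,0],"turn":0},{"claw":-0.4,"travel":[-0.5,-0.7,0],"turn":0},{"claw":-0.4,"travel":[-0.5,-0.7,0],"turn":0},{"claw":-0.4,"travel":[-0.5,-0.7,0],"turn":0}]'
python3 - <<'E'
from rig import imaging
import cv2
a=imaging.get_image("top");b=imaging.get_image("scene")
a=a[135:285,140:290,::-1]; b=b[195:325,155:315,::-1]
cv2.imwrite("pics/c5.png",cv2.hconcat([cv2.resize(a,(310,310)),cv2.resize(b,(382,310),interpolation=cv2.INTER_CUBIC)]))
E
```

```text
clock: 16.05
position: [0.528, -0.0421, 0.0598]
ee_rot: [-0.0, 0.336, 0.942, -0.0]
contact_force: [-0.7, 0.3, 0.2]
width: 0.0254
gripper_force: 0.0
clock: 16.55
position: [0.5276, -0.0421, 0.2613]
ee_rot: [-0.001, 0.336, 0.942, -0.0]
contact_force: [2.0, -1.3, -0.8]
width: 0.0259
gripper_force: 0.0
clock: 17.05
position: [0.4267, -0.1847, 0.2597]
ee_rot: [-0.0, 0.338, 0.941, -0.001]
contact_force: [-1.2, -0.6, -0.1]
width: 0.0255
gripper_force: 0.0
```

View pics/c5.png

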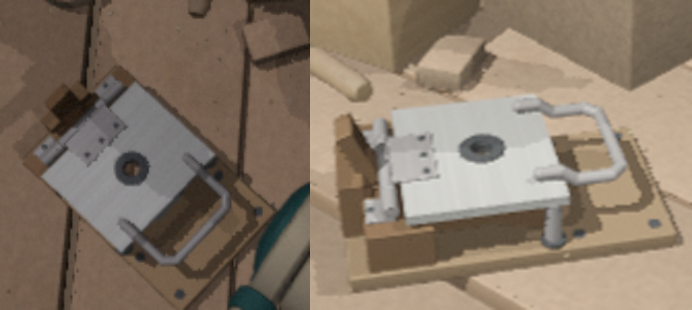

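The leaf lies level on its pins, the handle is free and the gripper is clear of everything. The sanding block has not moved. Handing in.

```bash
python3 -c "
from rig import ticket
print(ticket.sign_off())"
```

```text
the job is handed in; nothing more can be done
None
```

I loaded the blank against the end stop, lowered the leaf gently onto its pins and handed the job in at about 17 s; no verdict came back, so success rests on my force readings and the last pictures.

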